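# Tip the finished strips into the catch pan

## Task

Lay every loose single steel strip that is on the table flat in the tipping tray while the tray is still locked. Then wind the handwheel one full turn clockwise to its stop to draw the lock bolt, push down the flange on the tray's edge to tip the tray fully so that all the strips slide off together into the catch pan, let the tray come back level, and wind the handwheel fully home again so that the tray is locked. Leave the try square and the stack of strips on the table where they are.

Things in the scene. Friction and masses are not known exactly. Their poses are not given: they have to be found in the camera images.
- strip_05_mid (a point): one loose single steel strip, 118 x 36 x 6 mm, 0.2 kg, one hole near one end, lying flat on the table at the start; point at its centre, half-way up; x along its length, y across its 36 mm width, z its thickness. May be absent (None)
- strip_06_mid (a point): one loose single steel strip, 118 x 36 x 6 mm, 0.2 kg, one hole near one end, lying flat on the table at the start; point at its centre, half-way up; x along its length, y across its 36 mm width, z its thickness. May be absent (None)
- strip_09_mid (a point): one loose single steel strip, 118 x 36 x 6 mm, 0.2 kg, one hole near one end, lying flat on the table at the start; point at its centre, half-way up; x along its length, y across its 36 mm width, z its thickness. May be absent (None)
- strip_12_mid (a point): one loose single steel strip, 118 x 36 x 6 mm, 0.2 kg, one hole near one end, lying flat on the table at the start; point at its centre, half-way up; x along its length, y across its 36 mm width, z its thickness. May be absent (None)
- stand (a point): grey tipping stand, fixed; place and yaw vary. Point on the table under the middle of the tray's pivot line; x along that line (roughly away from the robot), y to the tray's closed tail end (roughly left), z up. Here: pivot at y 0, z 0.120; two uprights at x -0.093 and 0.093, 12 x 50 mm, top z 0.133; lock box under the handwheel 56 x 60 mm, 56 mm high. The pan lies beyond the tray's open end
- tray_mid (a point): plain steel tipping tray; point at the middle of its floor, tilting with it; in the stand's frame (0, 0.020, 0.125) when level, axes as the stand's. Floor 150 mm wide (x -0.075 to 0.075 from here), y from the tail wall at +0.127 to the open end at -0.131; side and tail walls 25 mm high. Load it behind the pivot (y over -0.02 from here), where weight keeps it level; strips may overlap
- push_pad (a point): the push flange, a flat steel tab 36 x 60 mm (x by y) on the robot-side wall of the tray near its open end; point at the middle of its upper face, in the tray's frame seen from the pivot line at (-0.095, -0.078, 0.030); moves on an arc about the pivot line as the tray tips and ends about 55 mm lower; 15 N or less pushes it down
- tray (a joint): tilt of the tray about its pivot, 0 = level (rests on its stop), 0.68 rad = fully tipped, open end down. While locked it gives only about 0.05 rad under a firm push. It is counterbalanced: let go, it swings back to level by itself
- wheel (a joint): handwheel of the screw lock, 112 mm across, vertical axle; turns clockwise seen from above with rising values: 0 = home, bolt in, tray locked (its stop); 6.40 rad = the other stop; the bolt is clear of the tray from about 5 rad. Light (about 0.05 N m) and stays where it is left
- wheel_hub (a point): centre of the handwheel's upper face, 78 mm above the table
- wheel_handle (a point): centre of the upright black handle of the handwheel, a free-spinning cylinder 22 mm diameter, 56 mm high (84 to 140 mm above the table), 48 mm from the wheel's axle; with the wheel home it stands on the side towards the robot (the stand's -x from the hub). Point half-way up
- pan_mid (a point): the catch pan, dark steel, fixed to the stand; point at the middle of its floor, 4 mm above the table; axes as the stand's; inside 170 mm (x) by 219 mm (y); side walls 50 mm, far wall 90 mm, wall under the tray 30 mm high
- try_square: engineer's try square lying flat, 110 x 171 x 23 mm; bystander, not to be moved; origin under its centre
- done_stack: stack of three strips stuck together, 120 x 43 x 18 mm, to the robot's right; bystander, not to be moved; origin under its centre
- tray_lip (a point): middle of the tray's open end (no wall), on the floor, 131 mm from tray_mid. The floor is smooth and slippery: a strip on it starts to slide at about 0.2 to 0.4 rad of tilt and runs off over this end into the pan; strips lying on one another run off together by full tilt
Things that resemble listed ones, but are neither listed nor needed, are in the scene too. Leave any yellow look-alike of the part that bears strip_06_mid alone.

How it is judged:
On the way, in this order (a step that is already met when the one before it is completed fails the run):
1. every strip lies in the tray, let go, with the wheel still home (x of strip_05_mid in the frame of tray_mid between -0.07 and 0.07 m and y of strip_05_mid in the frame of tray_mid between -0.12 and 0.125 m and z of strip_05_mid in the frame of tray_mid between -0.005 and 0.04 m and x of strip_06_mid in the frame of tray_mid between -0.07 and 0.07 m and y of strip_06_mid in the frame of tray_mid between -0.12 and 0.125 m and z of strip_06_mid in the frame of tray_mid between -0.005 and 0.04 m and x of strip_09_mid in the frame of tray_mid between -0.07 and 0.07 m and y of strip_09_mid in the frame of tray_mid between -0.12 and 0.125 m and z of strip_09_mid in the frame of tray_mid between -0.005 and 0.04 m and x of strip_12_mid in the frame of tray_mid between -0.07 and 0.07 m and y of strip_12_mid in the frame of tray_mid between -0.12 and 0.125 m and z of strip_12_mid in the frame of tray_mid between -0.005 and 0.04 m and value of joint wheel below 0.3 rad and contact force between each of strip_05, strip_06, strip_09, strip_12 and the fingers below 0.5 N), for 0.2 s.
2. the handwheel has been wound a full turn (over 6.1 rad) with all strips in the tray (x of strip_05_mid in the frame of tray_mid between -0.07 and 0.07 m and y of strip_05_mid in the frame of tray_mid between -0.12 and 0.125 m and z of strip_05_mid in the frame of tray_mid between -0.005 and 0.04 m and x of strip_06_mid in the frame of tray_mid between -0.07 and 0.07 m and y of strip_06_mid in the frame of tray_mid between -0.12 and 0.125 m and z of strip_06_mid in the frame of tray_mid between -0.005 and 0.04 m and x of strip_09_mid in the frame of tray_mid between -0.07 and 0.07 m and y of strip_09_mid in the frame of tray_mid between -0.12 and 0.125 m and z of strip_09_mid in the frame of tray_mid between -0.005 and 0.04 m and x of strip_12_mid in the frame of tray_mid between -0.07 and 0.07 m and y of strip_12_mid in the frame of tray_mid between -0.12 and 0.125 m and z of strip_12_mid in the frame of tray_mid between -0.005 and 0.04 m and value of joint wheel above 6.1 rad), for 0.1 s.
3. the tray begins to tip (over 0.1 rad) with all strips still on it (x of strip_05_mid in the frame of tray_mid between -0.07 and 0.07 m and y of strip_05_mid in the frame of tray_mid between -0.12 and 0.125 m and z of strip_05_mid in the frame of tray_mid between -0.005 and 0.04 m and x of strip_06_mid in the frame of tray_mid between -0.07 and 0.07 m and y of strip_06_mid in the frame of tray_mid between -0.12 and 0.125 m and z of strip_06_mid in the frame of tray_mid between -0.005 and 0.04 m and x of strip_09_mid in the frame of tray_mid between -0.07 and 0.07 m and y of strip_09_mid in the frame of tray_mid between -0.12 and 0.125 m and z of strip_09_mid in the frame of tray_mid between -0.005 and 0.04 m and x of strip_12_mid in the frame of tray_mid between -0.07 and 0.07 m and y of strip_12_mid in the frame of tray_mid between -0.12 and 0.125 m and z of strip_12_mid in the frame of tray_mid between -0.005 and 0.04 m and value of joint tray above 0.1 rad).
4. the tray is tipped (over 0.5 rad) and all strips have slid into the pan (x of strip_05_mid in the frame of pan_mid between -0.09 and 0.09 m and y of strip_05_mid in the frame of pan_mid between -0.112 and 0.112 m and z of strip_05_mid in the frame of pan_mid between -0.01 and 0.055 m and x of strip_06_mid in the frame of pan_mid between -0.09 and 0.09 m and y of strip_06_mid in the frame of pan_mid between -0.112 and 0.112 m and z of strip_06_mid in the frame of pan_mid between -0.01 and 0.055 m and x of strip_09_mid in the frame of pan_mid between -0.09 and 0.09 m and y of strip_09_mid in the frame of pan_mid between -0.112 and 0.112 m and z of strip_09_mid in the frame of pan_mid between -0.01 and 0.055 m and x of strip_12_mid in the frame of pan_mid between -0.09 and 0.09 m and y of strip_12_mid in the frame of pan_mid between -0.112 and 0.112 m and z of strip_12_mid in the frame of pan_mid between -0.01 and 0.055 m and value of joint tray above 0.5 rad), for 0.2 s.
At the end, for the whole second after the job is handed in: every strip lies at rest in the catch pan (centre inside its walls and less than 55 mm above its floor), the tray is level within 0.05 rad and the handwheel is home within 0.2 rad (x of strip_05_mid in the frame of pan_mid between -0.09 and 0.09 m and y of strip_05_mid in the frame of pan_mid between -0.112 and 0.112 m and z of strip_05_mid in the frame of pan_mid between -0.01 and 0.055 m and x of strip_06_mid in the frame of pan_mid between -0.09 and 0.09 m and y of strip_06_mid in the frame of pan_mid between -0.112 and 0.112 m and z of strip_06_mid in the frame of pan_mid between -0.01 and 0.055 m and x of strip_09_mid in the frame of pan_mid between -0.09 and 0.09 m and y of strip_09_mid in the frame of pan_mid between -0.112 and 0.112 m and z of strip_09_mid in the frame of pan_mid between -0.01 and 0.055 m and x of strip_12_mid in the frame of pan_mid between -0.09 and 0.09 m and y of strip_12_mid in the frame of pan_mid between -0.112 and 0.112 m and z of strip_12_mid in the frame of pan_mid between -0.01 and 0.055 m and value of joint tray below 0.05 rad and value of joint wheel below 0.2 rad and linear speed of each of strip_05, strip_06, strip_09, strip_12 below 0.02 m/s); the robot touches nothing.
It fails at once if the try square is moved more than 3 cm (distance of try_square from where it was at the start of the episode above 0.03 m).
It fails at once if the stack on the table is moved more than 3 cm (distance of done_stack from where it was at the start of the episode above 0.03 m).
Of strip_05, strip_06, strip_09, strip_12 only 3 to 4 are there at a start; the rules pass over those that are not, and their reading is None.
At some moment in a run one of strip_05, strip_06, strip_09, strip_12 may be knocked a few centimetres aside while the robot is not near it.
Once in a run the grip may slacken for a moment while it holds something.
It also fails if it takes over 208 s, if anything falls off the work surface, if the arm or the gripper's body presses on something with over 40 N, if the wrist force passes 120 N, or if a joint passes its speed limit or range.

## Robot

A 6-joint arm with a two-finger parallel gripper is mounted at the origin on a cart in front of the work surface, level with it; the furniture and walls round the work are solid. World frame = base frame: x ahead of the robot, y to its left, z up, the work surface at z = 0. Lengths are in m, angles in rad, forces in N, time in s.
With the tool pointing down it reaches from about 0.325 to 0.9 m from the base axis. Payload 6.1 kg.
Tool frame: the origin (TCP) lies midway between the tips of the shut fingers; the grasp point (between the pads) lies 19 mm behind it; z points along the fingers, y is the line along which they close (so a half turn about z gives the same grasp; the last joint's range is limited). The gripper opens to 85 mm and grips with 20 to 120 N. Pads are 22 mm wide; open, the fingers measure 114 mm over their backs; the gripper's body (76 mm by 85 mm) begins 54 mm behind the grasp point. The pads swing forward as they close: fully open they stand 13 mm farther back than shut.
Start: joints at [-1.453, 0.22, 1.526, -0, 1.395, -0.126], TCP at [0.151, -0.607, 0.231] pointing down, gripper open.
Joint ranges: [-2.98, 2.98], [-0.91, 2.08], [0.09, 2.57], [-1.24, 4.39], [0.2, 2.65], [-2.68, 2.68]. Speed limits (rad/s): [2.57, 2.57, 3.01, 3.14, 3.14, 3.14].

## Interface

Orientations are given as [roll, pitch, yaw] about the fixed x, y, z axes, in that order (R = Rz(yaw) Ry(pitch) Rx(roll)).
In Python, from plant import movep, move_l, set_joints, gripper_to, hold, inverse_kinematics, observe, get_image, get_calibration, Unreachable, job_done gives the robot as it stands. Calls block until the motion is done:
- movep(position, orientation): joint-space move of the TCP to a pose.
- move_l(position, feed=0.15, rotation=None, max_force=None): straight line of the TCP; rotation=None keeps the orientation; feed is the mean speed in m/s. With max_force (N) it stops when the force on the tool has changed by that much, and returns True; else False.
- set_joints(angles): joint-space move.
- gripper_to(opening, f_grip=None): finger opening in m; f_grip is the grip in N (None keeps the last); returns when the fingers have stopped.
- hold(seconds).
- inverse_kinematics(position, orientation): joint angles nearest the present ones, or None.
- observe(): the state.
- get_image(name): name is "scene" or "top" or "wrist"; returns (picture, depth): 400x640x3 uint8, red, green, blue; 400x640 float32, m along the optical axis (not along the pixel's ray), 0 where there is no reading.
- get_calibration(name): a dict with "intrinsics" (3x3 intrinsics, pixels), "dist_coeffs" ([k1, k2, p1, p2, k3] as OpenCV has them; the pictures are not rectified), "world_from_camera" (4x4, takes a point from camera to world coordinates). Camera axes: x right, y down, z forward; pixel columns grow to the right and rows downward; lengths in m; the calibration is good to about 2 mm. A picture is of the moment at which its call begins: read the wrist's pose just before it. get_calibration takes no time and is no camera call; for the wrist camera it gives the pose at the moment of the call.
A pose or a line that the arm cannot do raises Unreachable and nothing moves.
- job_done(): hands the job in; it is judged then, once.
The state is a dict: "time_s": time; "q": joint angles; "joint_velocities": joint speeds; "joint_torque": joint torques, N m; "eef_pos": TCP position; "tcp_rot": TCP orientation; "ft_force": force on the tool from outside, world axes, zero at the start; "torque": the same for the moment, N m; "opening": finger opening in m; "grasp_force": force on a finger pad.
Only numpy, scipy, OpenCV 4.12 (cv2) and the standard library are available. Lean on these libraries where they do the work, as an engineer would, in place of code of your own. Each camera call takes 0.05 s, during which the arm holds its last target. There are 200 camera calls.

## Working session

There is one attempt and no reset: what is moved stays moved. The work goes in short steps, each a Python script; the robot and the scene stay as the last script left them, time stands still between calls to the robot, and variables do not carry over. Pictures are saved under pics/ and viewed, at most 14 in all, crops included, and the job is handed in when it is done.

```bash
ls; mkdir -p pics; python3 - <<'E'
from plant import *
import cv2,numpy as np
for n in("top","scene"):
    p,d=get_image(n); cv2.imwrite(f"pics/{n}0.png",p[:,:,::-1]); np.savez(f"pics/{n}0.npz",p=p,d=d)
    c=get_calibration(n); print(n,c["intrinsics"],c["dist_coeffs"],c["world_from_camera"],(d>0).mean())
print(observe())
E
```

```text
pics
top [[495.31210132   0.         323.88944172]
 [  0.         495.31210132 198.16509116]
 [  0.           0.           1.        ]] [-0.032909  0.        0.        0.        0.      ] [[ 0.01240456 -0.994625    0.10279707  0.3788257 ]
 [-0.99987973 -0.01138128  0.01053487 -0.06111594]
 [-0.00930828 -0.10291538 -0.99464656  1.62689286]
 [ 0.          0.          0.          1.        ]] 0.99599609375
scene [[464.8369023    0.         318.23866558]
 [  0.         464.8369023  197.47412736]
 [  0.           0.           1.        ]] [-0.13987974  0.          0.          0.          0.        ] [[-8.88435303e-01 -2.16648247e-01  4.04655716e-01 -8.50942605e-02]
 [-4.59001852e-01  4.19548055e-01 -7.83132639e-01  1.14352884e+00]
 [-1.08205459e-04 -8.81500407e-01 -4.72183250e-01  8.28502133e-01]
 [ 0.00000000e+00  0.00000000e+00  0.00000000e+00  1.00000000e+00]] 0.79534375
{'time_s': 0.1, 'q': array([-1.45311262e+00,  2.21165559e-01,  1.52749004e+00,  2.31162904e-05,
        1.39470729e+00, -1.26097331e-01]), 'joint_velocities': array([ 0.00119387, -0.00269936, -0.00202325,  0.00050698, -0.00029113,
        0.00097667]), 'joint_torque': array([-6.53625666e-04, -4.98243213e+01, -3.90546620e+01, -3.22031956e-04,
        5.76595528e-03,  6.62990985e-06]), 'eef_pos': array([ 0.15079954, -0.60597511,  0.23030083]), 'tcp_rot': array([-3.13983934e+00, -2.45201482e-04,  2.43776753e-01]), 'ft_force': array([-0.50340206, -0.32350578, -0.26290591]), 'torque': array([-0.04304106, -0.00623082, -0.00661879]), 'grasp_force': 0.0, 'opening': 0.08554942934747622}
```

View pics/top0.png

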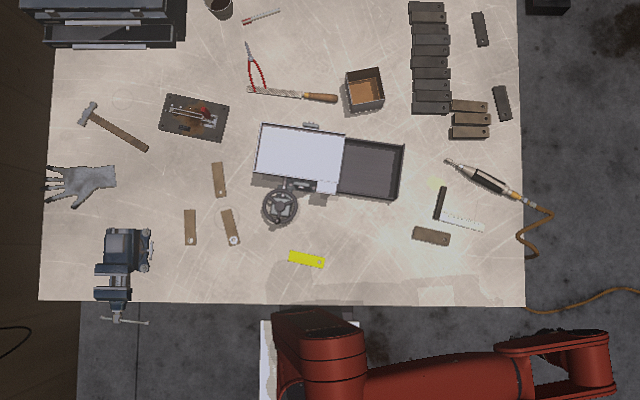

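View pics/scene0.png

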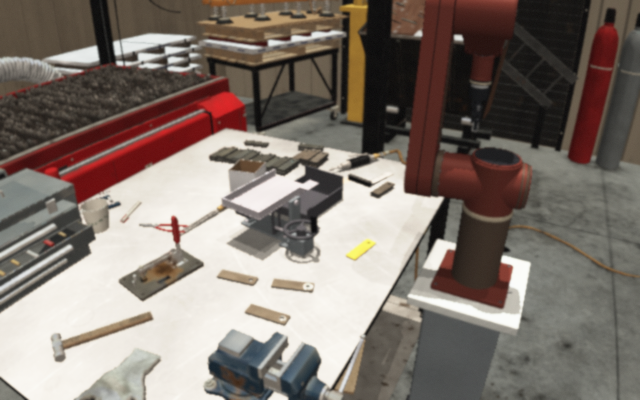

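The top view shows three brown single strips at about (219,179), (190,227) and (230,227). The yellow look-alike is at (306,259), the stack at (431,235) and the square at (455,210). The tray is at (300,150), the pan at (372,168), the wheel at (280,205) and the flange at (327,187). There are also dark strips at (480,28) and (502,103), plus piles at the far right. I'll measure these next.

```bash
cat > h.py <<'E'
from plant import *
import cv2,numpy as np
def ray(n,uv,z,c=None):
    c=c or get_calibration(n); K=c["intrinsics"];T=np.array(c["world_from_camera"])
    u=cv2.undistortPoints(np.array(uv,float).reshape(-1,1,2),np.array(K),np.array(c["dist_coeffs"]))[:,0]
    d=np.c_[u,np.ones(len(u))]@T[:3,:3].T
    return T[:3,3]+d*((z-T[2,3])/d[:,2])[:,None]
def cloud(n,d,c=None):
    c=c or get_calibration(n); T=np.array(c["world_from_camera"])
    v,u=np.mgrid[:d.shape[0],:d.shape[1]]
    p=cv2.undistortPoints(np.c_[u.ravel(),v.ravel()].astype(float).reshape(-1,1,2),np.array(c["intrinsics"]),np.array(c["dist_coeffs"]))[:,0]
    P=np.c_[p,np.ones(len(p))]*d.ravel()[:,None]
    return (P@T[:3,:3].T+T[:3,3]).reshape(*d.shape,3)
E
python3 - <<'E'
from h import *
f=np.load("pics/top0.npz");p,d=f["p"],f["d"];W=cloud("top",d)
hsv=cv2.cvtColor(p,cv2.COLOR_RGB2HSV)
for (u,v) in[(219,179),(190,227),(230,227),(480,28),(502,103),(469,105),(306,259),(431,235)]:
    print(u,v,W[v,u].round(3),hsv[v,u],p[v,u])
m=((hsv[...,2]<165)&(hsv[...,1]>40)).astype(np.uint8)
n,l,s,c=cv2.connectedComponentsWithStats(m)
for i in range(1,n):
    if 200<s[i,4]<900:
        ys,xs=np.where(l==i);P=ray("top",np.c_[xs,ys],0.006)[:,:2]
        r=cv2.minAreaRect((P*1000).astype(np.float32)); print(c[i].round(),s[i,4],np.round(r[0]),np.round(r[1]),round(r[2],1),"z",np.median(W[l==i][:,2]).round(3))
# tray floor
m=(abs(W[...,2]-.125)<.006)&(hsv[...,1]<60)
m=cv2.morphologyEx(m.astype(np.uint8),cv2.MORPH_OPEN,np.ones((5,5)))
n,l,s,c=cv2.connectedComponentsWithStats(m)
for i in range(1,n):
    if s[i,4]>300:
        ys,xs=np.where(l==i);P=W[l==i][:,:2];r=cv2.minAreaRect((P*1000).astype(np.float32));print("tray",c[i],s[i,4],r,cv2.boxPoints(r).round())
cr=lambda p,y,x,h,w,k:cv2.resize(p[y:y+h,x:x+w,::-1],None,fx=k,fy=k,interpolation=2)
cv2.imwrite("pics/crop0.png",cr(p,110,165,140,260,3))
m=(W[...,2]>.125)&(W[...,2]<.16)
print("handle",[(W[v,u]).round(3) for v in range(200,235,4) for u in range(255,305,4) if .1<W[v,u,2]<.16])
E
```

```text
219 179 [0.606 0.304 0.009] [ 15  82 130] [130 109  88]
190 227 [0.446 0.395 0.006] [ 15  81 135] [135 114  92]
230 227 [0.448 0.263 0.004] [ 14  82 131] [131 109  89]
480 28 [ 1.133 -0.568  0.018] [ 9 24 74] [74 69 67]
502 103 [ 0.87  -0.633  0.023] [19 40 70] [70 66 59]
469 105 [ 0.86  -0.521  0.027] [ 15  73 109] [109  93  78]
306 259 [0.347 0.012 0.008] [ 30 207 192] [192 192  36]
431 235 [ 0.429 -0.394  0.011] [ 16  63 109] [109  96  82]
[220.   8.] 361 [1198.  329.] [69. 96.] 0.1 z 0.039
[428.  16.] 277 [1175. -394.] [117.  47.] 88.9 z 0.031
[322.  97.] 230 [889. -27.] [116.  28.] 85.2 z 0.023
[193. 117.] 877 [815. 401.] [133. 130.] 25.6 z 0.015
[117. 132.] 548 [752. 661.] [239.  61.] 59.2 z 0.019
[218. 179.] 382 [606. 307.] [119.  37.] 9.1 z 0.006
[534. 231.] 486 [ 443. -727.] [ 93. 183.] 66.0 z 0.014
[189. 226.] 374 [446. 397.] [118.  36.] 2.3 z 0.006
[229. 225.] 346 [447. 263.] [120.  37.] 17.1 z 0.006
[431. 236.] 472 [ 427. -396.] [120.  43.] 77.2 z 0.018
[115. 256.] 251 [361. 642.] [69. 77.] 2.9 z 0.104
[112. 269.] 248 [289. 649.] [112.  62.] 88.6 z 0.13
[583. 300.] 439 [ 224. -881.] [ 39. 389.] 12.5 z -0.888
[111. 297.] 356 [206. 650.] [ 61. 107.] 1.1 z 0.128
tray [293.35236859 148.52822842] 1541 ((681.5642700195312, 60.634429931640625), (199.03802490234375, 136.38877868652344), 82.206298828125) [[601. -29.]
 [736. -47.]
 [763. 150.]
 [627. 168.]]
handle [array([0.467, 0.092, 0.111])]
```

View pics/crop0.png

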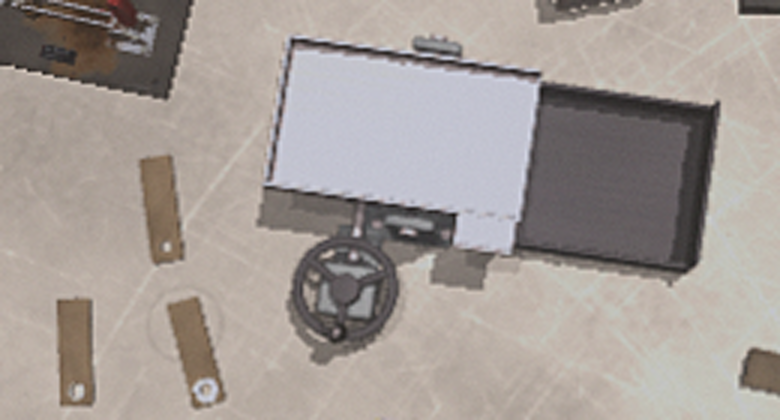

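```bash
python3 - <<'E'
from h import *
f=np.load("pics/top0.npz");p,d=f["p"],f["d"];W=cloud("top",d)
hsv=cv2.cvtColor(p,cv2.COLOR_RGB2HSV)
u=ray("top",[(165+437/3,110+43/3),(165+410/3,110+222/3)],.133);print("uprights",u.round(3),u.mean(0).round(3))
m=((p[...,2]>p[...,0].astype(int)+6)&(hsv[...,2]>150)).astype(np.uint8);m[:110]=0;m[215:]=0;m[:,:240]=0;m[:,420:]=0
n,l,s,c=cv2.connectedComponentsWithStats(m);i=1+s[1:,4].argmax();print(s[i],np.median(W[l==i][:,2]))
m=cv2.morphologyEx((l==i).astype(np.uint8),cv2.MORPH_OPEN,np.ones((25,25)))
ys,xs=np.where(m);P=ray("top",np.c_[xs,ys],.125)[:,:2]
r=cv2.minAreaRect((P*1000).astype(np.float32));print(r,cv2.boxPoints(r).round())
m2=(l==i)&(m==0);m2=cv2.morphologyEx(m2.astype(np.uint8),cv2.MORPH_OPEN,np.ones((7,7)));ys,xs=np.where(m2);P=ray("top",np.c_[xs,ys],.15)[:,:2];print("pad",P.mean(0),cv2.minAreaRect((P*1000).astype(np.float32)))
print("hub,handle",ray("top",[(165+346/3,110+288/3)],.078).round(3),ray("top",[(165+338/3,110+333/3)],.140).round(3))
E
```

```text
uprights [[ 0.762 -0.002  0.133]
 [ 0.576  0.023  0.133]] [0.669 0.011 0.133]
[ 253  127   91   68 3973] 0.12586393329047274
((662.4609985351562, 28.84662628173828), (134.26968383789062, 244.15383911132812), 0.5760847330093384) [[594. 150.]
 [597. -94.]
 [731. -93.]
 [728. 152.]]
pad [0.63571165 0.0198902 ] ((646.7130737304688, 26.129638671875), (279.8198547363281, 67.8392333984375), 49.32240295410156)
hub,handle [[0.513 0.092 0.078]] [[0.462 0.093 0.14 ]]
```

```bash
cat >> h.py <<'E'
O=np.array([.669,.011]);TH=np.radians(-7.7)
def S(x,y,z): # stand -> world
    c,s=np.cos(TH),np.sin(TH);return [O[0]+c*x-s*y,O[1]+s*x+c*y,z]
DN=lambda yaw:[np.pi,0,yaw]
def strips():
    p,d=get_image("top");W=cloud("top",d);hsv=cv2.cvtColor(p,cv2.COLOR_RGB2HSV)
    m=((hsv[...,2]<165)&(hsv[...,1]>40)&(W[...,2]<.02)&(W[...,0]>.33)&(W[...,0]<.75)&(W[...,1]>.17)&(W[...,1]<.56)).astype(np.uint8)
    n,l,s,c=cv2.connectedComponentsWithStats(m);o=[]
    for i in range(1,n):
        if s[i,4]>200:
            ys,xs=np.where(l==i);P=ray("top",np.c_[xs,ys],.006)[:,:2]
            (x,y),(w,h),a=cv2.minAreaRect((P*1000).astype(np.float32))
            if w<h:w,h,a=h,w,a+90
            a=(a+40)%180-40
            o.append((x/1000,y/1000,np.radians(a),w,h))
    return sorted(o,key=lambda t:-t[0])
def pick(s):
    x,y,a=s[:3]
    gripper_to(.056,60); movep([x,y,.15],DN(a)); move_l([x,y,.03],.15)
    hit=move_l([x,y,-.001],.04,max_force=12); print("hit",hit,observe()["eef_pos"])
    gripper_to(.02,60); move_l([x,y,.25],.15); o=observe(); print("grip",o["opening"],o["grasp_force"])
def place(tx,ty,z):
    a=np.pi/2+TH; X=S(tx,ty+.020,.25)
    movep(X,DN(a)); move_l(S(tx,ty+.02,z+.02),.15); o=observe();print("carry",o["opening"],o["grasp_force"])
    print("hit",move_l(S(tx,ty+.02,z),.03,max_force=8),observe()["eef_pos"]); gripper_to(.048); move_l(X,.2); print("t",observe()["time_s"])
E
python3 - <<'E'
from h import *
s=strips();print(s)
pick(s[0]); place(-.03,.055,.128)
p,d=get_image("wrist");cv2.imwrite("pics/w1.png",p[:,:,::-1])
print(strips())
E
```

```text
[(0.6060771484375, 0.30697695922851564, np.float64(0.15961705927660352), 118.58567810058594, 36.36111831665039), (0.44737255859375, 0.26324307250976564, np.float64(0.2930244189481105), 119.55170440673828, 36.22526168823242), (0.4462203369140625, 0.3966056823730469, np.float64(0.040732761750706926), 118.2357177734375, 36.443214416503906)]
hit False [ 0.60631867  0.30704978 -0.00076946]
grip 0.033642638451463085 59.80817198753357
carry 0.03365089608516727 59.83720242977142
hit False [0.64942247 0.08931434 0.12807201]
t 12.2667
[(0.4475852966308594, 0.39665774536132814, np.float64(0.040846953104822475), 115.5034408569336, 36.43782043457031)]
```

View pics/w1.png

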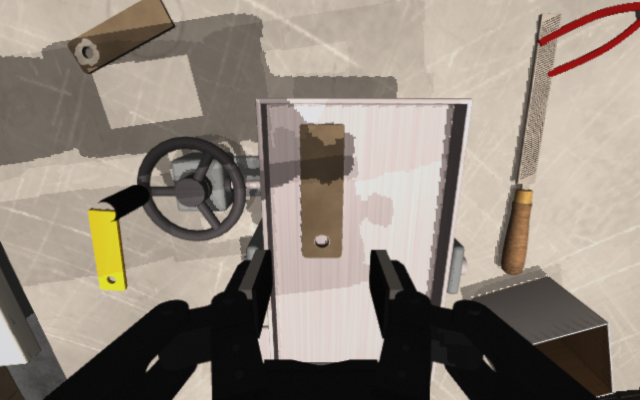

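The wrist view shows the first strip lying flat in the tray at (322,190). It sits left of the tray's centre line and is aligned with it. The second strip goes next.

```bash
python3 - <<'E'
from h import *
movep([.5,-.25,.3],DN(1.0))
s=strips();print(s)
pick(s[0]); place(.03,.055,.128)
movep([.5,-.25,.3],DN(1.0))
s=strips();print(s)
pick(s[0]); place(0,.055,.136)
p,d=get_image("wrist");cv2.imwrite("pics/w2.png",p[:,:,::-1])
movep([.5,-.25,.3],DN(1.0))
print(strips())
p,d=get_image("scene");cv2.imwrite("pics/s2.png",p[:,:,::-1])
E
```

```text
[(0.44758499145507813, 0.3966658935546875, np.float64(0.040846953104822475), 115.5034408569336, 36.42151641845703), (0.4469873046875, 0.2630049743652344, np.float64(0.2925582325992921), 119.5346450805664, 36.024559020996094)]
hit False [ 0.44774869  0.39678756 -0.00082771]
grip 0.03337577732176521 59.78959858417511
carry 0.03336629210463338 59.8198127746582
hit False [0.70888682 0.08129598 0.12809887]
t 24.8917
[(0.4469573364257812, 0.2631177978515625, np.float64(0.29302435236908325), 119.5404281616211, 36.22526168823242)]
hit False [ 0.44714611  0.2631725  -0.00087489]
grip 0.03363694229560331 59.765337109565735
carry 0.033609537862722895 59.79678511619568
hit False [0.67914187 0.08531891 0.13606395]
t 36.5833
[]
```

View pics/w2.png

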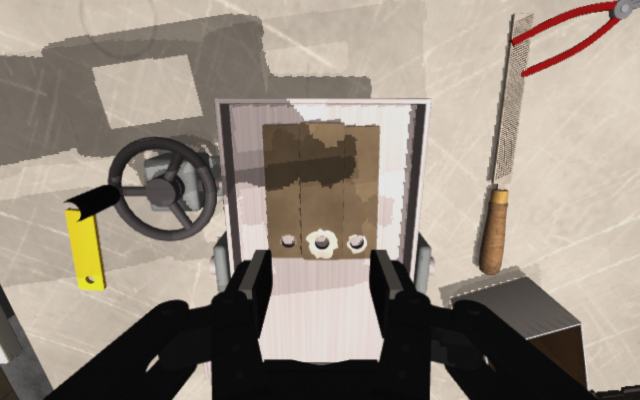

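View pics/s2.png

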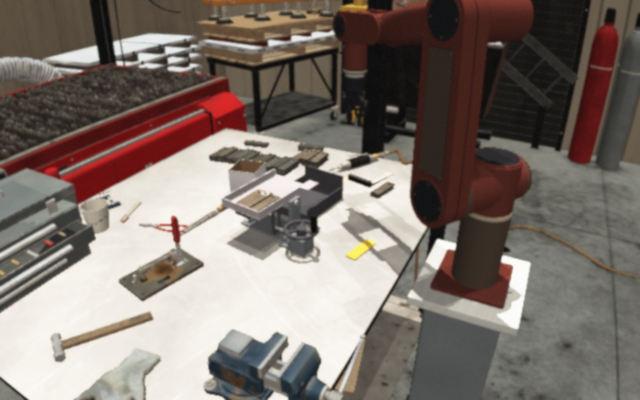

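All three strips lie flat in the tray in w2 and the table is clear of loose strips. Next I'll look at the wheel from above.

```bash
python3 - <<'E'
from h import *
a=np.pi/2+TH
movep(S(-.165,.059,.27),DN(a)); hold(.3)
c=get_calibration("wrist");p,d=get_image("wrist");cv2.imwrite("pics/w3.png",p[:,:,::-1]);W=cloud("wrist",d,c)
near=np.hypot(W[...,0]-.513,W[...,1]-.092)<.075
dark=p.max(2)<90
for lo,hi in((.13,.15),(.066,.084)):
    m=near&(W[...,2]>lo)&(W[...,2]<hi)&(d>0)
    P=W[m];v,u=np.where(m)
    (x,y),r=cv2.minEnclosingCircle((P[:,:2]*1000).astype(np.float32))
    print(lo,m.sum(),"z",np.percentile(P[:,2],[5,50,95]).round(3),"mean",P[:,:2].mean(0).round(4),"circ",x,y,r,"px",u.mean(),v.mean())
print(observe()["time_s"])
E
```

```text
0.13 133 z [0.131 0.137 0.14 ] mean [0.4708 0.1078] circ 466.9637756347656 102.95011901855469 10.470553398132324 px 270.4436090225564 179.42105263157896
0.066 4394 z [0.076 0.079 0.082] mean [0.5175 0.099 ] circ 522.4169311523438 90.0170669555664 65.8176498413086 px 323.28174783796084 168.22280382339554
39.8
```

View pics/w3.png

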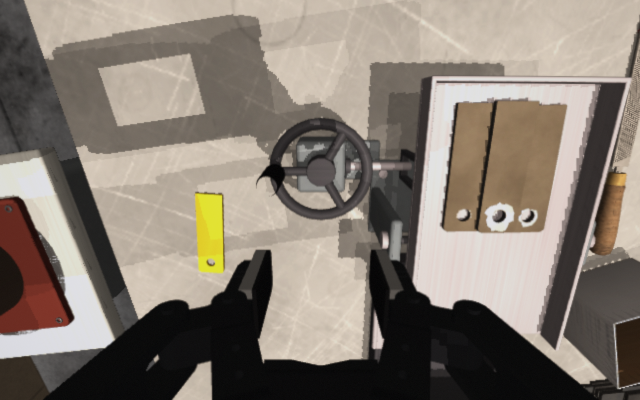

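The rim circle spans columns 269–373 and rows 117–220, and the hub is at about (320,170). The handle is at about (268,177) on the robot side.

```bash
python3 - <<'E'
from h import *
p=cv2.imread("pics/w3.png")
print(ray("wrist",[(321,168.5),(320,171)],.078).round(4))
print("handle bottom guess/top",ray("wrist",[(271,174)],.084).round(4),ray("wrist",[(266,180)],.14).round(4))
cv2.imwrite("pics/w3c.png",cv2.resize(p[105:235,235:395],None,fx=4,fy=4,interpolation=2))
E
```

```text
[[0.5151 0.0998 0.078 ]
 [0.5136 0.0973 0.078 ]]
handle bottom guess/top [[0.4623 0.1023 0.084 ]] [[0.4675 0.1088 0.14  ]]
```

View pics/w3c.png

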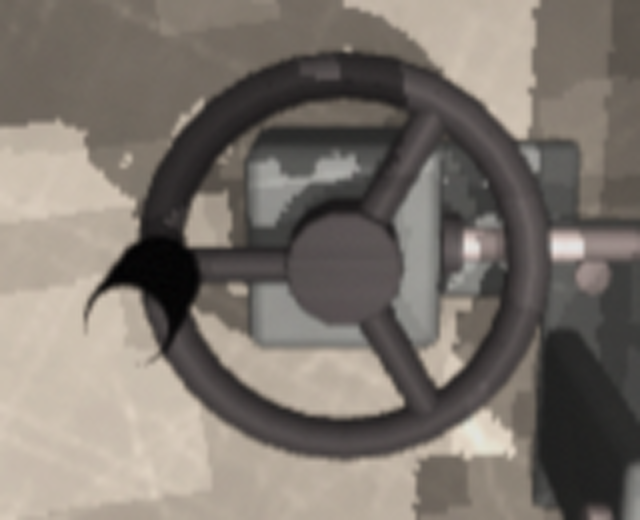

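```bash
python3 - <<'E'
from h import *
f=np.load("pics/top0.npz");p,d=f["p"],f["d"];W=cloud("top",d)
m=(np.hypot(W[...,0]-.514,W[...,1]-.095)<.07)&(W[...,2]>.066)&(W[...,2]<.095)&(p.max(2)<100)
v,u=np.where(m);P=ray("top",np.c_[u,v],.076)[:,:2]
print(m.sum(),cv2.minEnclosingCircle((P*1000).astype(np.float32)),cv2.fitEllipse(cv2.convexHull((P*1000).astype(np.float32))))
m=(np.hypot(W[...,0]-.466,W[...,1]-.097)<.04)&(W[...,2]>.1)&(W[...,2]<.15);print("handle",W[m].round(3))
cv2.imwrite("pics/topc.png",cv2.resize(p[185:235,255:310,::-1],None,fx=10,fy=10,interpolation=2))
E
```

```text
458 ((512.8805541992188, 94.88573455810547), 55.6680793762207) ((513.1672973632812, 94.80714416503906), (108.80329895019531, 109.70773315429688), 156.86453247070312)
handle [[0.474 0.098 0.143]
 [0.472 0.093 0.128]
 [0.468 0.092 0.136]
 [0.47  0.092 0.106]
 [0.465 0.092 0.138]
 [0.467 0.092 0.111]
 [0.462 0.093 0.131]
 [0.464 0.092 0.11 ]
 [0.459 0.095 0.141]
 [0.46  0.093 0.123]
 [0.461 0.092 0.105]
 [0.456 0.104 0.14 ]
 [0.456 0.101 0.135]
 [0.456 0.098 0.133]
 [0.457 0.096 0.126]
 [0.457 0.094 0.116]
 [0.455 0.102 0.103]]
```

View pics/topc.png

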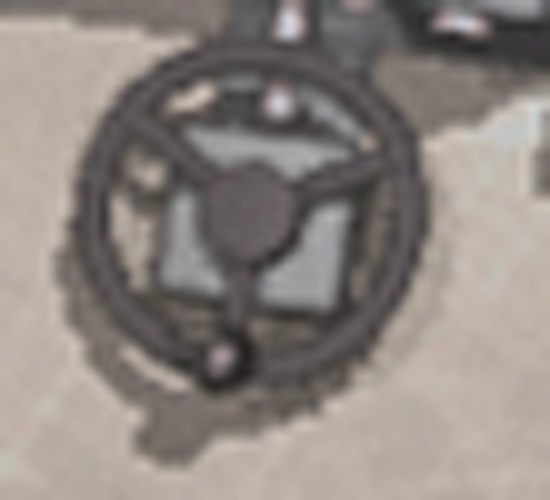

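The top-view circle fit gives the hub at (0.513, 0.096). The handle is at about (0.467, 0.103), on the stand's -x side, which matches the home position. Next I'll grip the handle and check the forces.

```bash
cat >> h.py <<'E'
HUB=np.array([.5135,.0965])
def wpt(t,z=.102,r=.048): # wheel angle t -> world; clockwise from stand -x
    g=np.pi+TH-t; return [HUB[0]+r*np.cos(g),HUB[1]+r*np.sin(g),z]
def F(): return observe()["ft_force"].round(1)
E
python3 - <<'E'
from h import *
gripper_to(.056,25)
h=wpt(0); movep([h[0],h[1],.22],DN(TH)); print("F0",F())
print("hit",move_l(h,.08,max_force=8),F())
gripper_to(.01,25);hold(.2);o=observe();print(o["opening"],o["grasp_force"],F(),o["eef_pos"],h)
E
```

```text
F0 [-1.  -0.3  0.2]
hit False [0.5 0.4 0.6]
0.021378250111413033 24.735875129699707 [-1.2  0.3  3.8] [0.46614535 0.10295608 0.10232232] [np.float64(0.46593280641368784), np.float64(0.10293133690007802), 0.102]
```

```bash
cat >> h.py <<'E'
def wind(t0,t1,step=.2,lim=22):
    n=int(np.ceil(abs(t1-t0)/step)); fs=[]
    for t in np.linspace(t0,t1,n+1)[1:]:
        h=move_l(wpt(t),.07,max_force=lim); f=F(); fs.append(tuple(f)); 
        if h or np.linalg.norm(f)>30: print("stopped at",t,h,f);break
    e=observe();p=np.array(e["eef_pos"][:2])-HUB
    print([tuple(map(float,x)) for x in fs[::2]],"angle",(np.pi+TH-np.arctan2(p[1],p[0]))%(2*np.pi),"open",e["opening"],"t",e["time_s"]);return t
E
python3 - <<'E'
from h import *
wind(0,1.6)
E
```

```text
[(-0.1, 1.7, 5.3), (-0.9, 1.4, 6.8), (-0.0, 0.6, 5.3), (0.3, 1.8, 6.9)] angle 1.6039614852434747 open 0.02124112888212035 t 45.9667
```

```bash
python3 - <<'E'
from h import *
t=wind(1.6,6.0,.25)
if t>5.9: wind(6.0,6.5,.1,15)
p,d=get_image("top");cv2.imwrite("pics/t4.png",cv2.resize(p[100:240,230:420,::-1],None,fx=4,fy=4))
E
```

```text
[(2.1, 1.2, 6.1), (1.6, 1.0, 6.0), (2.6, -1.4, 5.3), (1.4, -0.4, 6.6), (-1.0, -0.6, 8.0), (-1.4, 0.2, 9.1), (-0.7, 3.8, 9.9), (2.1, 3.2, 7.1), (5.5, 2.5, 5.9)] angle 6.009815556762104 open 0.02137814367998683 t 51.6667
[(6.0, 1.3, 4.4), (6.4, 0.2, 5.5), (0.2, -18.5, 11.8)] angle 0.1260190197040152 open 0.021580312487707018 t 52.9167
```

View pics/t4.png

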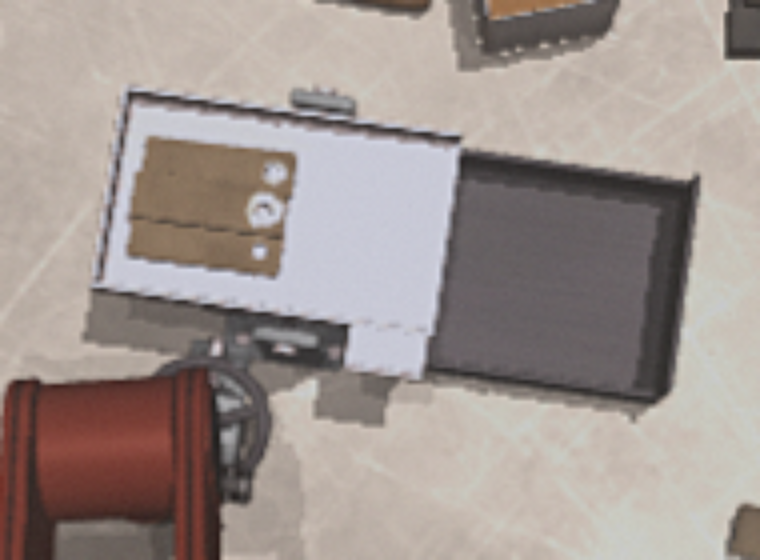

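The picture shows the wheel handle back at the bottom of the wheel after the full turn. The force spiked at the stop, and the three strips still lie in the tray at about (215,205) of the crop. Next I'll release the handle and push the flange.

```bash
python3 - <<'E'
from h import *
move_l(wpt(6.38),.05); print(F()); gripper_to(.05,25); h=wpt(6.38,.24); move_l(h,.15)
gripper_to(0,40)
movep(S(-.097,-.08,.24),DN(TH)); move_l(S(-.097,-.08,.165),.1);print("F",F())
print("touch",move_l(S(-.097,-.08,.135),.03,max_force=4),observe()["eef_pos"][2],F())
print("push",move_l(S(-.097,-.082,.095),.06,max_force=25),observe()["eef_pos"][2],F())
hold(1.0);print(F())
p,d=get_image("top");np.savez("pics/t5.npz",p=p,d=d);cv2.imwrite("pics/t5.png",cv2.resize(p[100:240,230:420,::-1],None,fx=4,fy=4));print(observe()["time_s"])
E
```

```text
[ 5.2 -2.   5.6]
F [-0.2  0.3  0.6]
touch True 0.1498299880047877 [-2.   1.3  8.2]
push False 0.09497196494589677 [-1.2 -1.   3.1]
[-3.3 -2.6  3.6]
59.6083
```

View pics/t5.png

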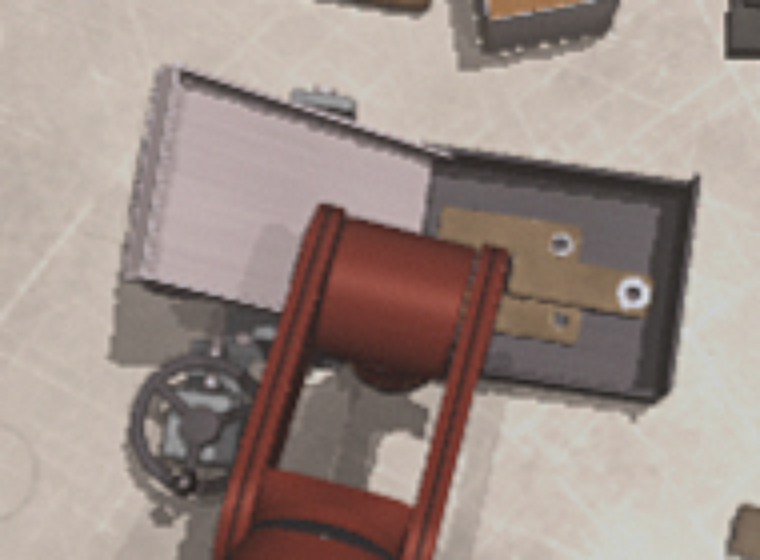

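All three strips appear in the pan at about (545,275) of the crop. I'll check the tilt and the strip heights from depth before letting the tray up.

```bash
python3 - <<'E'
from h import *
f=np.load("pics/t5.npz");p,d=f["p"],f["d"];W=cloud("top",d)
for u,v in[(300,170),(320,180),(350,195)]:pass
q=lambda x,y:W[100+y//4,230+x//4].round(3)
a,b=q(200,150),q(380,190);print(a,b,"tilt",np.arctan2(a[2]-b[2],np.hypot(*(a-b)[:2])))
print([tuple(q(*t)) for t in[(460,225),(560,225),(560,275),(610,275),(540,315),(515,315),(610,350)]])
E
```

```text
[0.709 0.087 0.185] [ 0.702 -0.046  0.08 ] tilt 0.6676168458899345
[(np.float64(0.686), np.float64(-0.112), np.float64(0.015)), (np.float64(0.689), np.float64(-0.195), np.float64(0.006)), (np.float64(0.647), np.float64(-0.195), np.float64(0.014)), (np.float64(0.648), np.float64(-0.234), np.float64(0.014)), (np.float64(0.614), np.float64(-0.178), np.float64(0.014)), (np.float64(0.613), np.float64(-0.155), np.float64(0.014)), (np.float64(0.585), np.float64(-0.235), np.float64(0.01))]
```

Tilt is 0.67 rad and the strips lie flat in the pan. Next I'll let the tray rise and go back to the handle, checking its position first.

```bash
python3 - <<'E'
from h import *
move_l(S(-.097,-.08,.165),.06); move_l(S(-.097,-.08,.25),.15)
gripper_to(.056,25)
h=wpt(6.39); movep([h[0],h[1],.22],DN(TH)); hold(.2)
print("hit",move_l(h,.08,max_force=8),F())
gripper_to(.01,25);hold(.2);o=observe();print(o["opening"],o["grasp_force"],F())
if o["opening"]>.018:
    t=wind(6.39,.3,.25)
    if t<.31: wind(.3,-.12,.06,15)
p,d=get_image("top");cv2.imwrite("pics/t6.png",cv2.resize(p[100:240,230:420,::-1],None,fx=4,fy=4))
E
```

```text
hit False [-0.4 -0.1 -0.2]
0.021312205727380393 24.959176182746887 [-1.7 -0.3  3.7]
[(-0.8, -1.0, 5.0), (-1.7, -1.6, 6.5), (-1.2, -2.7, 6.9), (0.8, -3.7, 6.2), (2.4, -2.9, 6.2), (3.2, -2.0, 5.2), (3.9, -0.1, 5.4), (2.1, 1.8, 5.7), (-0.0, 1.3, 8.3), (-1.6, -1.3, 10.5), (-0.5, -4.5, 8.5), (2.4, -4.7, 7.6), (4.1, -2.8, 6.2)] angle 0.2912142899502417 open 0.021707083257761862 t 73.3417
[(4.8, -2.8, 4.9), (5.6, -3.0, 5.8), (5.7, -1.1, 5.2), (8.7, 19.4, 2.5)] angle 6.269115376695907 open 0.021351532244402546 t 75.0917
```

View pics/t6.png

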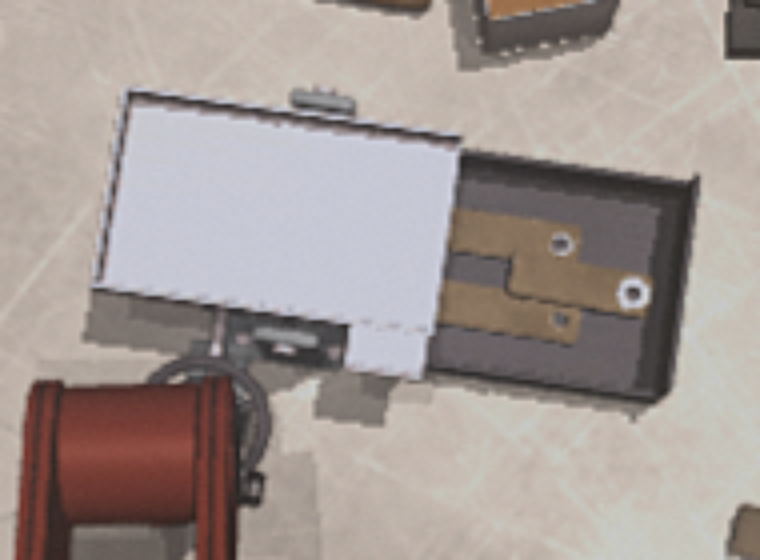

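The tray is level, the strips are in the pan and the wheel hit its home stop. I'll release, retreat and check once more before handing in.

```bash
python3 - <<'E'
from h import *
move_l(wpt(.01),.05); print(F()); gripper_to(.05); h=wpt(.01,.25); move_l(h,.15); movep([.5,-.25,.3],DN(1.0)); hold(.5)
p,d=get_image("top");W=cloud("top",d);cv2.imwrite("pics/t7.png",cv2.resize(p[100:270,170:470,::-1],None,fx=2.6,fy=2.6));print(strips())
m=(np.hypot(W[...,0]-HUB[0],W[...,1]-HUB[1])<.07)&(W[...,2]>.1)&(W[...,2]<.15);print("handle",W[m].mean(0),F(),observe()["time_s"])
E
```

```text
[ 6.2 -0.1  4.4]
[]
handle [0.46102305 0.09974897 0.12806724] [-0.4 -1.1 -0.3] 79.1167
```

View pics/t7.png

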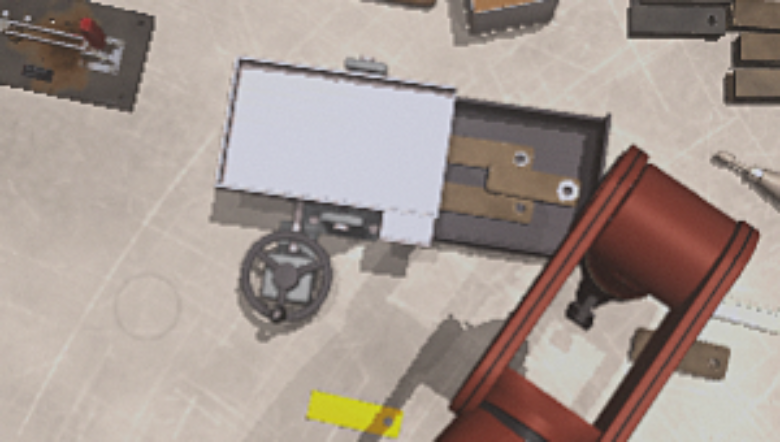

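The final view shows the handle home, at (277,313), the tray level, all three strips in the pan and the bystanders in place.

```bash
python3 -c "
from plant import *
print(job_done())"
```

```text
the job is handed in; nothing more can be done
None
```

The job is handed in, with no verdict returned: all three loose strips on the table (the fourth was absent) went through the tray into the catch pan, the tray is level, the handwheel is wound home to its stop, and the square and stack were left alone.

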